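# Roll a drill core up into the inspection rest

## Task

Push the lying drill core slowly up the ramp of the wooden inspection rest with the fingertips, over the crest and into the seat, so that it lies against the stop board, then leave it there with the hand clear. Keep it rolling or sliding on the surface, without gripping or lifting it, and never let it run ahead or roll back down. Leave the jar, the grey box, the short standing core and the brush where they are.

Things in the scene. Friction and masses are not known exactly. Their poses are not given: they have to be found in the camera images.
- core_center (a point): Centre of the drill core: a plain grey smooth-cut stone cylinder, 44 mm in diameter and 100 mm long, 0.27 to 0.53 kg, lying loose on the table just in front of the foot of the ramp, its centre 22 mm above the table. This point's x axis runs along the cylinder's axis (roughly along the rest's y, up to about 10 degrees off at the start); its y and z axes turn with it as it rolls.
- rest: Inspection rest, a fixed wooden ramp. Origin on the table, middle of the ramp's foot edge; x level, up-ramp (away from the robot, up to 35 degrees either side), y across, z up. The ramp starts at table height and climbs at 10 degrees to a crest at x = 120 mm, 21 mm high. It is 170 mm wide between two side rails, 12 mm wide, 8 mm above the ramp. The core can roll back from anywhere on it.
- home (a point): Where the core's centre is when home in the rest: x = 138, y = 0, z = 39 mm in the rest's frame, same axes. Behind the crest the floor drops 2.7 mm into a seat sloping down at 4 degrees to the vertical stop board (near face 22 mm beyond this point, top 56 mm above the table; rails here 31 mm). Once over the crest the core settles here by itself and stays. It may lie anywhere between the rails (up to 35 mm off the middle).
- slope (a point): Same point as the rest's origin, but with axes tilted by 10 degrees: x runs up along the ramp's surface, z square to it. The core's centre is 22 mm above this plane all the way up the ramp.
- jar: Bystander: loose jar with white cap, 60 mm in diameter, 55 mm tall, beside the rest. Origin at the centre of its underside.
- box: Bystander: loose open grey box, 60 x 60 x 50 mm tall, beside the rest. Origin at the centre of its underside.
- stub: Bystander: short piece of reddish core standing on end, 38 mm in diameter, 55 mm tall, beside the rest. Origin at the centre of its underside.
- brush: Bystander: brush lying on the table beyond the stop board, roughly parallel to it. Origin under its middle.
There are look-alikes about, which are no part of the job. Of the things that look like the part that bears core_center, take the one that is farthest from the robot's base at the start.

How it is judged:
On the way, in this order (a step that is already met when the one before it is completed fails the run):
1. the core is part-way up the ramp, lying on it (x of core_center in the frame of rest between 0.03 and 0.1 m and z of core_center in the frame of slope below 0.028 m and y of core_center in the frame of rest between -0.038 and 0.038 m), for 0.1 s.
2. the core lies in the seat against the stop board (x of core_center in the frame of rest between 0.134 and 0.142 m and y of core_center in the frame of rest between -0.038 and 0.038 m and z of core_center in the frame of rest between 0.035 and 0.043 m and angle between the x axis of core_center and the y axis of rest, either way round below 0.1 rad), for 0.2 s.
At the end, for the whole second after the job is handed in: The core lies at rest in the seat against the stop board: its centre within 4 mm of the home place along the ramp and in height, between the side rails (within 38 mm of the middle), its axis within 0.1 rad of the stop board; the bystanders are within 20 mm of where they stood (all of step 2 and linear speed of core below 0.01 m/s and angular speed of core below 0.3 rad/s and distance of each of jar, box, stub, brush from where it was at the start of the episode below 0.02 m); the robot touches nothing.
It fails at once if the core is lifted or carried (10 mm or more off table and ramp) (z of core_center in the frame of rest above 0.032 m and z of core_center in the frame of slope above 0.032 m).
It fails at once if the core runs away or rolls back (faster than 0.3 m/s on the ramp) (linear speed of core above 0.3 m/s and x of core_center in the frame of rest between 0 and 0.115 m).
It fails at once if the core is squeezed or rammed (over 40 N from the fingers) (contact force between the fingers and core above 40 N).
It fails at once if a bystander is disturbed (moved over 20 mm) (distance of any of jar, box, stub, brush from where it was at the start of the episode above 0.02 m).
It also fails if it takes over 42 s, if anything falls off the work surface, if the arm or the gripper's body presses on something with over 40 N, if the wrist force passes 120 N, or if a joint passes its speed limit or range.

## Robot

A 7-joint arm with a two-finger parallel gripper is mounted at the origin on the work surface. World frame = base frame: x ahead of the robot, y to its left, z up, the work surface at z = 0. Lengths are in m, angles in rad, forces in N, time in s.
With the tool pointing down it reaches from about 0.425 to 0.925 m from the base axis. Payload 6.8 kg.
Tool frame: the origin (TCP) lies at the very end of the fingers, on their centre line; the grasp point (between the pads) lies 19 mm behind it (robot.grip_depth is the distance from the TCP to the grasp point, in m); z points along the fingers, y is the line along which they close (so a half turn about z gives the same grasp; the last joint's range is limited). The gripper opens to 85 mm and grips with 20 to 120 N. Pads are 22 mm wide; open, the fingers measure 114 mm over their backs; the gripper's body (76 mm by 85 mm) begins 54 mm behind the grasp point. The pads swing forward as they close: fully open they stand 13 mm farther back than shut.
Start: joints at [1.053, 0.477, 0.022, 1.555, -0.011, 1.109, -0.083], TCP at [0.269, -0.619, 0.231] pointing down, gripper open.
Joint ranges: [-2.96, 2.96], [-0.34, 2.1], [-1.41, 1.46], [0.24, 2.44], [-1.37, 4.51], [0.17, 1.92], [-2.96, 2.96]. Speed limits (rad/s): [2.39, 2.39, 3.14, 3.14, 3.14, 3.14, 3.14].

## Interface

Orientations are given as [roll, pitch, yaw] about the fixed x, y, z axes, in that order (R = Rz(yaw) Ry(pitch) Rx(roll)).
In Python, from bench import status, camera, camera_info, robot gives the robot as it stands.
- The arm moves only by the tool servo_tool, never from a script. Its argument "increments" is a list that holds one entry, the list of rows, each a list of 7 numbers: the closure, from -1 (fully open) to 1 (shut), then the shift along the tool's x, y, z as a fraction of full scale, then the turn, a rotation vector about the tool's x, y, z as a fraction of full scale. A call has exactly 10 rows; each row is the pose to reach, as a shift and turn from the pose commanded when the call began, along the tool's axes at that moment; what a row does not reach only later rows make up. Full scale, the value 1, is 0.15 m for a shift and 2 rad for a turn. A row lasts 1/8 s, in which the tool goes at most 62.5 mm and 10.7 degrees, less where a joint would pass 70% of its speed; a pose out of reach is approached as far as the arm can. A call with a number of a shift or a turn outside -1 to 1 is refused whole. A call with a gripper value outside its range is refused whole. The fingers move at their own pace and stop on an object; the grip force is fixed at half the most. Time passes only in rows, so rows that repeat a pose let the fingers close, or fill a call up. It gives the time, the measured TCP pose, the force, the opening and the grip force at its end, in the units of the state.
- status.get_state(): the state, without advancing time (a new reading comes with each control period).
- camera(name): name is "side" or "top" or "wrist"; returns the picture (480x640x3 uint8, red, green, blue); there is no depth.
- camera_info(name): a dict with "intrinsics" (3x3 intrinsics, pixels), "R" (3x3) and "t" (3): a world point X has camera coordinates R X + t. Camera axes: x right, y down, z forward; pixel columns grow to the right and rows downward; lengths in m; the calibration is good to about 2 mm. A picture is of the moment at which its call begins: read the wrist's pose just before it. camera_info takes no time and is no camera call; for the wrist camera it gives the pose at the moment of the call.
- robot.job_done(): hands the job in; it is judged then, once.
The state is a dict: "t": time; "q": joint angles; "joint_velocities": joint speeds; "joint_efforts": joint torques, N m; "tcp_pos": TCP position; "orientation": TCP orientation; "wrist_force": force on the tool from outside, world axes, zero at the start; "moment": the same for the moment, N m; "gripper_width": finger opening in m; "grip_force": force on a finger pad.
Only numpy, scipy, OpenCV 4.12 (cv2) and the standard library are available. Lean on these libraries where they do the work, as an engineer would, in place of code of your own. Each camera call takes 0.05 s, during which the arm holds its last target. There are 200 camera calls.

## Working session

There is one attempt and no reset: what is moved stays moved. The work goes in short steps, Python scripts to look and compute and a tool call to move; the robot and the scene stay as the last step left them, time stands still between calls to the robot, and variables do not carry over. Pictures are saved under pics/ and viewed, at most 10 in all, crops included, and the job is handed in when it is done.

Besides the shell and the picture viewer there is one more tool, called after "Request:" as name(argument=value, ...) on one line, values as JSON. servo_tool: Moves the arm, as the interface text tells. Shift numbers are shares of 0.15 m and turn numbers shares of 2 rad, none past 1 either way. Its arguments: {"type":"object","properties":{"increments":{"type":"array","items":{"type":"array","items":{"type":"array","items":{"type":"number"}}}}},"required":["increments"]}

```bash
mkdir -p pics; python3 - <<'E'
from bench import status,camera,camera_info,robot
import cv2
for n in("top","side"):
    cv2.imwrite(f"pics/{n}0.png",camera(n)[:,:,::-1]); i=camera_info(n); print(n,i["intrinsics"],i["R"],i["t"])
s=status.get_state();print(s["t"],s["tcp_pos"],s["orientation"],s["gripper_width"])
E
```

```text
top [[497.63870935   0.         319.71786744]
 [  0.         497.63870935 243.70928874]
 [  0.           0.           1.        ]] [[-0.0974402  -0.99524009  0.00160358]
 [-0.97529453  0.09516619 -0.19935892]
 [ 0.19825738 -0.02098954 -0.97992523]] [0.07887589 0.49668732 0.87873798]
side [[438.64895913   0.         314.89263538]
 [  0.         438.64895913 236.12357177]
 [  0.           0.           1.        ]] [[-0.96423026 -0.26478956 -0.01210334]
 [-0.19628115  0.7439541  -0.63875348]
 [ 0.17813959 -0.61352978 -0.76931625]] [0.5325912  0.09053979 0.8839202 ]
0.1 [ 0.26869438 -0.61862984  0.23039628] [-3.13987599e+00  1.33203741e-04  4.09827612e-01] 0.08542401698623432
```

View pics/top0.png

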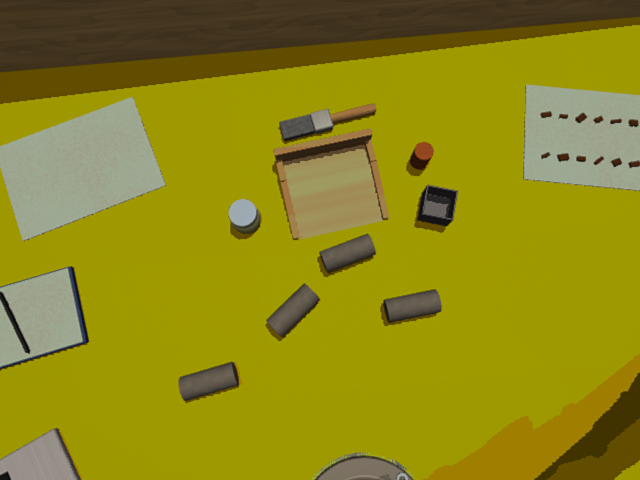

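View pics/side0.png

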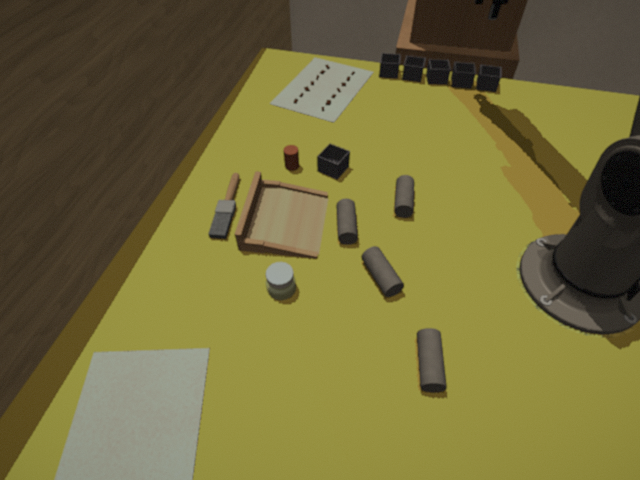

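The top view shows the rest with its foot edge running from about (296,238) to (386,217). The target core lies at about (348,253), and the look-alikes are nearer the base. The side view agrees, with the core at (347,221).

```bash
cat > h.py <<'E'
import numpy as np,cv2
from bench import status,camera,camera_info,robot
def ray(n,uv,z,info=None):
    i=info or camera_info(n);R=np.array(i["R"]);t=np.array(i["t"])
    c=-R.T@t;d=R.T@np.linalg.inv(i["intrinsics"])@np.array([uv[0],uv[1],1.])
    return c+d*(z-c[2])/d[2]
def proj(n,X,info=None):
    i=info or camera_info(n);p=np.array(i["intrinsics"])@(np.array(i["R"])@X+i["t"]);return p[:2]/p[2]
def tri(a,b):
    # midpoint of top-ray a and side-ray b
    P=[(ray("top",a,0),ray("top",a,.1)),(ray("side",b,0),ray("side",b,.1))]
    A=np.zeros((3,3));v=np.zeros(3)
    for p,q in P:
        d=(q-p)/np.linalg.norm(q-p);M=np.eye(3)-np.outer(d,d);A+=M;v+=M@p
    return np.linalg.solve(A,v)
def cores(img):
    h=cv2.cvtColor(img,cv2.COLOR_RGB2HSV)
    m=((h[:,:,1]<90)&(h[:,:,2]<140)&(h[:,:,2]>25)).astype(np.uint8)*255
    m=cv2.morphologyEx(m,cv2.MORPH_OPEN,np.ones((3,3)))
    cs,_=cv2.findContours(m,cv2.RETR_EXTERNAL,cv2.CHAIN_APPROX_NONE)
    return [(cv2.minAreaRect(c),cv2.contourArea(c)) for c in cs if 400<cv2.contourArea(c)<2500]
E
python3 - <<'E'
from h import *
np.set_printoptions(precision=4,suppress=True)
for n in("top","side"):
    im=cv2.imread(f"pics/{n}0.png")[:,:,::-1].copy()
    for r,a in cores(im): print(n,np.round(r[0],1),np.round(r[1],1),round(r[2],1),a,ray(n,r[0],.022))
for a in [(296,238),(386,217)]: print("foot z4",ray("top",a,.004))
for a in [(318,256),(327,194)]: print("foot side z4",ray("side",a,.004))
for a in [(276,150),(371,132)]: print("board",ray("top",a,.056))
im=cv2.imread("pics/top0.png");s=cv2.imread("pics/side0.png")
a=cv2.resize(im[90:290,220:480],None,fx=3,fy=3,interpolation=2)
cv2.imwrite("pics/c1.png",a)
cv2.imwrite("pics/c2.png",cv2.resize(s[150:310,200:400],None,fx=3.7,fy=3.7,interpolation=2))
E
```

```text
top [360. 466.] [26. 86.] 90.0 1455.0 [ 0.1026 -0.0021  0.022 ]
top [207.9 381. ] [23.4 59.6] 73.6 1287.5 [0.2735 0.2571 0.022 ]
top [412.9 305.2] [22.6 54.3] 78.4 1145.0 [ 0.3734 -0.133   0.022 ]
top [292.8 309.8] [21.9 53.7] 45.0 1155.5 [0.387  0.0921 0.022 ]
top [347.5 252.4] [21.8 53.1] 69.0 1066.0 [ 0.4856 -0.0218  0.022 ]
top [437.2 203. ] [28.6 28.6] 9.5 552.0 [ 0.5662 -0.2071  0.022 ]
top [305.7 124.7] [19.4 51.2] 79.0 616.5 [0.7547 0.034  0.022 ]
side [430.4 359.9] [62.9 24.5] 83.9 1387.5 [0.2744 0.2571 0.022 ]
side [381.6 270.9] [52.7 21.1] 56.3 974.5 [0.3878 0.0932 0.022 ]
side [221.9 217.5] [18.4 40.7] 17.7 624.0 [0.7555 0.0408 0.022 ]
side [346.4 221. ] [44.5 18.5] 86.6 722.5 [ 0.4854 -0.0195  0.022 ]
side [404.2 195.5] [17.8 41.3] 4.1 643.0 [ 0.3739 -0.1303  0.022 ]
foot z4 [0.5272 0.0745 0.004 ]
foot z4 [ 0.5523 -0.1068  0.004 ]
foot side z4 [0.5245 0.0766 0.004 ]
foot side z4 [ 0.5519 -0.1076  0.004 ]
board [0.6924 0.0962 0.056 ]
board [ 0.7115 -0.0904  0.056 ]
```

View pics/c1.png

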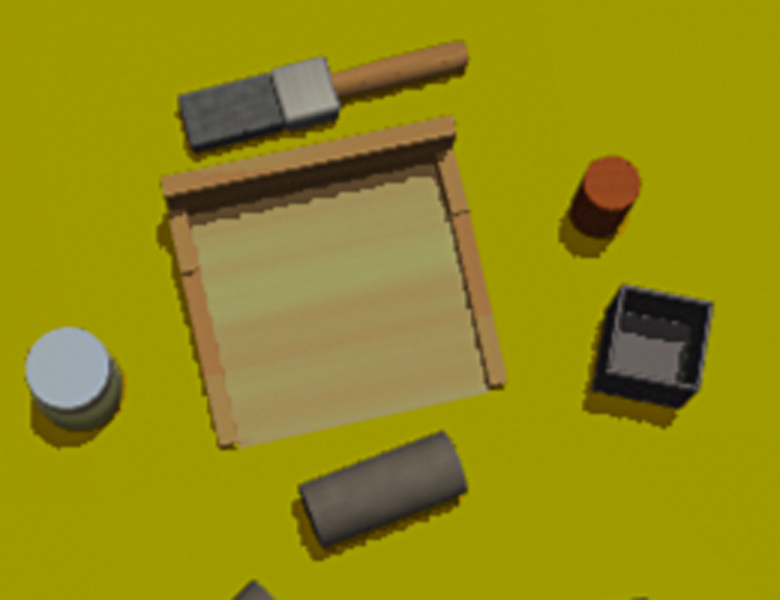

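View pics/c2.png

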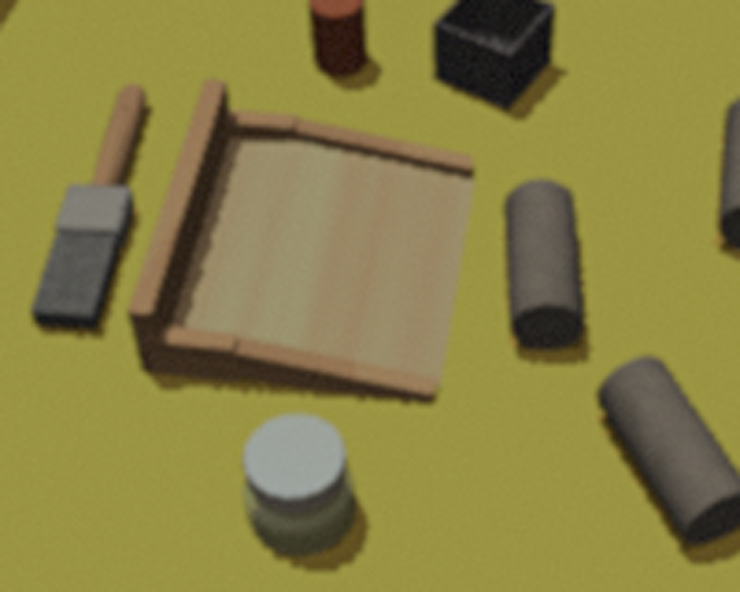

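The crops give the ramp's foot edge ends at top px (301.7,237.7) and (382.3,221), and side px (327,198.6) and (319.2,252.2). The near top edge of the board is at top px (276,158.3) and (371,136). Next I fit the rest frame and the core's axis.

```bash
cat >> h.py <<'E'
def core_fit(top,side,near,z=.022):
    out={}
    for n,im in(("top",top),("side",side)):
        c=[r for r,a in cores(im) if np.linalg.norm(ray(n,r[0],z)[:2]-near)<.05]
        if not c: continue
        (u,v),(w,h),a=c[0]; a=np.radians(a if w>h else a+90); d=max(w,h)/2*np.array([np.cos(a),np.sin(a)])
        p,q=ray(n,(u+d[0],v+d[1]),z),ray(n,(u-d[0],v-d[1]),z); e=(p-q)[:2]; e=e*np.sign(e[1])
        out[n]=(ray(n,(u,v),z)[:2],np.linalg.norm(e),np.degrees(np.arctan2(-e[0],e[1])))
    return out
E
python3 - <<'E'
from h import *
from scipy.optimize import least_squares
np.set_printoptions(precision=4,suppress=True)
I={n:camera_info(n) for n in("top","side")}
obs=[("top",(301.7,237.7),(0,.085,0)),("top",(382.3,221),(0,-.085,0)),("side",(327,198.6),(0,-.085,0)),("side",(319.2,252.2),(0,.085,0)),("top",(276,158.3),(.16,1,.056)),("top",(371,136),(.16,-1,.056))]
def f(p):
    x,y,a,w=p;c,s=np.cos(a),np.sin(a);r=[]
    for n,uv,(X,Y,Z) in obs:
        if abs(Y)==1:Y*=w
        r+=list(proj(n,np.array([x+c*X-s*Y,y+s*X+c*Y,Z]),I[n])-uv)
    return r
s=least_squares(f,[.538,-.016,.12,.097]);print(s.x,np.degrees(s.x[2]),np.array(s.fun))
L=lambda n:cv2.imread(f"pics/{n}0.png")[:,:,::-1].copy()
c=core_fit(L("top"),L("side"),np.array([.4855,-.0205]));print(c)
d=core_fit(L("top"),L("side"),np.array([.387,.092]));print("decoy",d)
x,y,a,w=s.x;R=np.array([[np.cos(a),np.sin(a)],[-np.sin(a),np.cos(a)]])
for k in c: print(k,R@(c[k][0]-[x,y]))
E
```

```text
[ 0.5349 -0.0178  0.1383  0.0946] 7.924314572431841 [-1.3208  2.3316  1.3885 -0.4974  1.5697 -1.4133  0.6407  1.3506 -0.3674
 -2.3326 -0.1766 -1.4997]
{'top': (array([ 0.4856, -0.0218]), np.float64(0.10247093981659736), np.float64(15.697739889628993)), 'side': (array([ 0.4854, -0.0195]), np.float64(0.13092465462236227), np.float64(15.242148737405167))}
decoy {'top': (array([0.387 , 0.0921]), np.float64(0.09979067801065793), np.float64(39.5407133491049)), 'side': (array([0.3878, 0.0932]), np.float64(0.11796858440326854), np.float64(39.43305084034042))}
top [-0.0494  0.0029]
side [-0.0492  0.0052]
```

Request:
servo_tool(increments=[[[0,0.09,-0.1,0,0,0,0],[0,0.2,-0.23,0,0,0,0],[0,0.32,-0.37,0,0,0,0],[0,0.45,-0.52,0,0,0,0],[0,0.58,-0.67,0,0,0,0],[0,0.7,-0.81,0,0,0,0],[0,0.8,-0.92,0,0,0,0],[0,0.87,-1,0,0,0,0],[0,0.87,-1,0,0,0,0],[0,0.87,-1,0,0,0,0]]])

```text
t: 1.35
tcp_pos: [0.3284, -0.4304, 0.2313]
orientation: [3.141, 0.0, 0.409]
wrist_force: [0.6, -0.1, -0.2]
gripper_width: 0.0428
grip_force: 0.0
```

Request:
servo_tool(increments=[[[0,0.09,-0.1,0,0,0,0],[0,0.2,-0.23,0,0,0,0],[0,0.32,-0.37,0,0,0,0],[0,0.45,-0.52,0,0,0,0],[0,0.58,-0.67,0,0,0,0],[0,0.7,-0.81,0,0,0,0],[0,0.8,-0.92,0,0,0,0],[0,0.87,-1,0,0,0,0],[0,0.87,-1,0,0,0,0],[0,0.87,-1,0,0,0,0]]])

```text
t: 2.6
tcp_pos: [0.3885, -0.2407, 0.2313]
orientation: [3.141, 0.0, 0.409]
wrist_force: [-0.4, -0.1, -0.3]
gripper_width: 0.0428
grip_force: 0.0
```

Request:
servo_tool(increments=[[[0,0.09,-0.1,0,0,0,-0.01],[0,0.2,-0.23,0,0,0,0.01],[0,0.32,-0.37,0,0,0,0.02],[0,0.45,-0.52,0,0,0,0.03],[0,0.58,-0.67,0,0,0,0.04],[0,0.7,-0.81,0,0,0,0.05],[0,0.8,-0.92,0,0,0,0.06],[0,0.87,-1,0,0,0,0.07],[0,0.87,-1,0,0,0,0.07],[0,0.87,-1,0,0,0,0.07]]])

```text
t: 3.85
tcp_pos: [0.4485, -0.0508, 0.2312]
orientation: [3.141, 0.0, 0.27]
wrist_force: [-0.1, 0.5, -0.2]
gripper_width: 0.0427
grip_force: 0.0
```

Request:
servo_tool(increments=[[[0,-0.03,-0.06,0.06,0,0,0],[0,-0.03,-0.13,0.15,0,0,0],[0,-0.03,-0.13,0.28,0,0,0],[0,-0.03,-0.13,0.42,0,0,0],[0,-0.03,-0.13,0.56,0,0,0],[0,-0.03,-0.13,0.7,0,0,0],[0,-0.03,-0.13,0.82,0,0,0],[0,-0.03,-0.13,0.92,0,0,0],[0,-0.03,-0.13,1,0,0,0],[0,-0.03,-0.13,1,0,0,0]]])

```text
t: 5.1
tcp_pos: [0.4386, -0.0326, 0.0805]
orientation: [-3.141, 0.002, 0.27]
wrist_force: [0.7, -0.2, 0.1]
gripper_width: 0.0425
grip_force: 0.0
```

```bash
python3 - <<'E'
from h import *
s=status.get_state();print(s["t"],s["tcp_pos"],s["orientation"])
i=camera_info("wrist");im=camera("wrist");cv2.imwrite("pics/w1.png",im[:,:,::-1])
print(core_fit(camera("top"),camera("side"),np.array([.4855,-.0205])))
E
```

```text
5.1 [ 0.43856731 -0.0326394   0.08051204] [-3.14096710e+00  1.57162311e-03  2.70000082e-01]
{'top': (array([0.46817582, 0.01181615]), np.float64(0.06570448599166948), np.float64(84.14923806104113)), 'side': (array([ 0.4854095 , -0.01947441]), np.float64(0.13092465462236227), np.float64(15.242148737405167))}
```

View pics/w1.png

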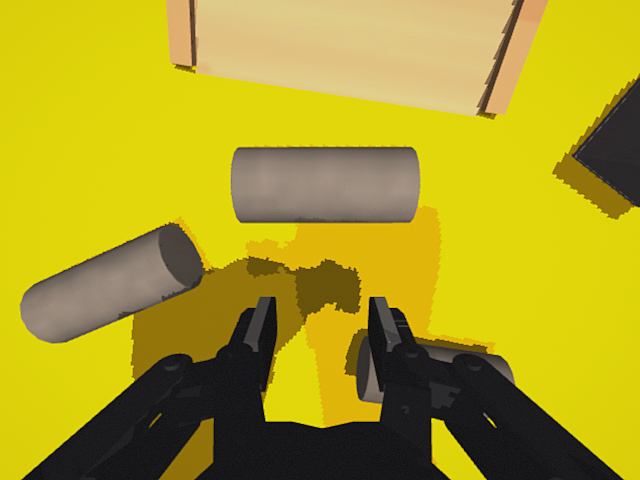

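The wrist view shows the core level and centred at (326,185). The fingertips at (265,300) and (375,300) are clear of both decoys. The ramp foot runs from (195,72) to (480,113).

```bash
python3 - <<'E'
from h import *
a,b=ray("wrist",(196,72),0),ray("wrist",(478,113),0);e=(a-b)[:2]
print(a,b,(a+b)/2,np.linalg.norm(e),np.degrees(np.arctan2(-e[0],e[1])),ray("wrist",(326,184),.022),ray("wrist",(326,222),.01))
E
```

```text
[0.52742345 0.07009645 0.        ] [ 0.55079016 -0.10026251  0.        ] [ 0.5391068  -0.01508303  0.        ] 0.17195400071172978 7.810047813986883 [ 0.48748877 -0.02081342  0.022     ] [ 0.4617804  -0.02814228  0.01      ]
```

Request:
servo_tool(increments=[[[0,0,0,0.03,0,0,0],[0,0,0,0.09,0,0,0],[0,0,0,0.16,0,0,0],[0,0,0,0.24,0,0,0],[0,0,0,0.32,0,0,0],[0,0,0,0.39,0,0,0],[0,0,0,0.44,0,0,0],[0,0,0,0.46,0,0,0],[0,0,0,0.46,0,0,0],[0,0,0,0.46,0,0,0]]])

```text
t: 6.5
tcp_pos: [0.4395, -0.0328, 0.0126]
orientation: [3.141, -0.001, 0.27]
wrist_force: [-0.3, 0.2, -0.5]
gripper_width: 0.0431
grip_force: 0.0
```

Request:
servo_tool(increments=[[[0,0.03,0,0,0,0,0],[0,0.06,0,0,0,0,0],[0,0.09,0,0,0,0,0],[0,0.11,0,0,0,0,0],[0,0.13,0,0,0,0,0.01],[0,0.155,0.004,0,0,0,0.02],[0,0.18,0.008,0,0,0,0.03],[0,0.205,0.012,0,0,0,0.045],[0,0.23,0.016,0,0,0,0.058],[0,0.25,0.02,0,0,0,0.066]]])

```text
t: 7.75
tcp_pos: [0.4765, -0.0257, 0.0123]
orientation: [3.142, -0.0, 0.137]
wrist_force: [0.2, 0.3, -1.2]
gripper_width: 0.0424
grip_force: 0.0
```

```bash
cat >> h.py <<'E'
def look(name,z,near):
    s=status.get_state();i=camera_info("wrist");im=camera("wrist");cv2.imwrite(f"pics/{name}.png",im[:,:,::-1])
    sd=camera("side");r=core_fit(camera("top"),sd,np.array(near),z)
    O=np.array([.538,-.016]);a=.137;R=np.array([[np.cos(a),np.sin(a)],[-np.sin(a),np.cos(a)]])
    print(s["t"],s["tcp_pos"],"tcp rest",R@(np.array(s["tcp_pos"])[:2]-O),s["orientation"][2],s["wrist_force"])
    for k in r: print(k,"rest xy",R@(r[k][0]-O),"len",r[k][1],"yaw",r[k][2])
E
python3 -c "
from h import *
look('w2',.022,[.505,-.02])"
```

```text
7.75 [ 0.47654015 -0.02566133  0.01233585] tcp rest [-0.06220344 -0.00117712] 0.13656317361217774 [ 0.1810804   0.27253504 -1.21175912]
side rest xy [-0.03786046  0.00473043] len 0.1306923985468416 yaw 15.422457085942659
```

View pics/w2.png

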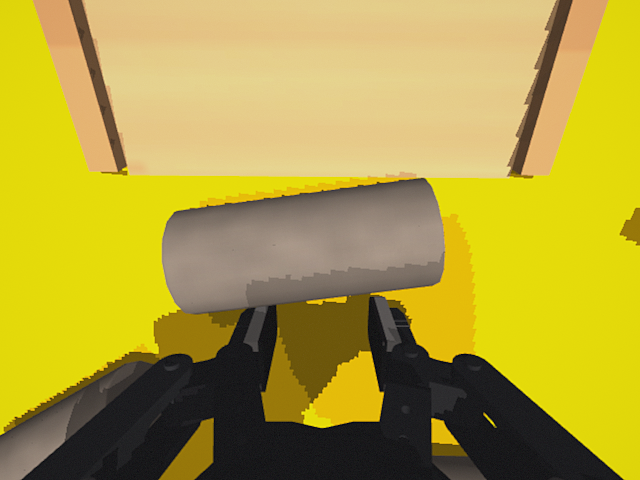

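The core has rolled 12 mm and is still skewed 7.5°. The left finger tip is in contact at (250,305) and the right one is slightly behind. I'll widen the fingers and push on to square it.

Request:
servo_tool(increments=[[[-0.3,0,0,0,0,0,0],[-0.3,0.01,-0.01,0,0,0,0],[-0.3,0.03,-0.02,0,0,0,0],[-0.3,0.05,-0.02,0,0,0,0],[-0.3,0.07,-0.02,0,0,0,0],[-0.3,0.09,-0.02,0,0,0,0],[-0.3,0.11,-0.02,0,0,0,0],[-0.3,0.13,-0.02,0,0,0,0],[-0.3,0.15,-0.02,0,0,0,0],[-0.3,0.16,-0.02,0,0,0,0]]])

```text
t: 9.15
tcp_pos: [0.4997, -0.0194, 0.0123]
orientation: [-3.142, 0.0, 0.138]
wrist_force: [-0.3, -0.5, 0.8]
gripper_width: 0.0552
grip_force: 0.5
```

```bash
python3 -c "
from h import *
look('w3',.022,[.53,-.02])"
```

```text
9.15 [ 0.49966957 -0.01942535  0.01228367] tcp rest [-0.03843908  0.00184161] 0.13774449944639322 [-0.31707917 -0.52844124  0.79737481]
side rest xy [-0.01212632  0.00713118] len 0.1331241528235852 yaw 14.262288864113998
```

View pics/w3.png

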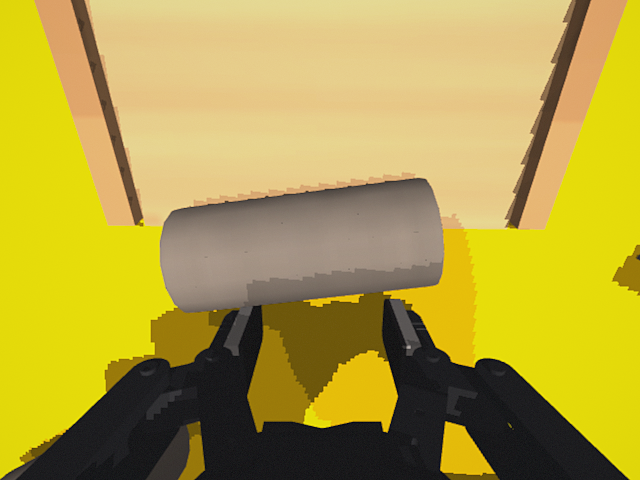

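The skew is still about 6.4°, because a push near the middle only rolls the core. I'll back off, shift the fingers left so that the left one pushes near the left end, and use the ramp foot to square it.

Request:
servo_tool(increments=[[[-0.3,-0.04,0,0,0,0,0],[-0.3,-0.04,-0.05,0,0,0,0],[-0.3,-0.04,-0.1,0,0,0,0],[-0.3,0,-0.1,0,0,0,0],[-0.3,0.03,-0.1,0,0,0,0],[-0.3,0.05,-0.1,0,0,0,0],[-0.3,0.07,-0.1,0,0,0,0],[-0.3,0.09,-0.1,0,0,0,0],[-0.3,0.11,-0.1,0,0,0,0],[-0.3,0.12,-0.1,0,0,0,0]]])

```text
t: 10.55
tcp_pos: [0.5156, -0.0022, 0.0123]
orientation: [3.142, -0.0, 0.138]
wrist_force: [-3.1, -1.0, 1.8]
gripper_width: 0.0555
grip_force: 1.2
```

```bash
python3 -c "
from h import *
look('w4',.023,[.545,-.02])"
```

```text
10.55 [ 0.51556038 -0.00216769  0.01231617] tcp rest [-0.02034026  0.01676733] 0.137560779905475 [-3.12890777 -0.99314192  1.81675432]
side rest xy [0.00652847 0.00783829] len 0.13614544174871285 yaw 6.880326657445028
```

View pics/w4.png

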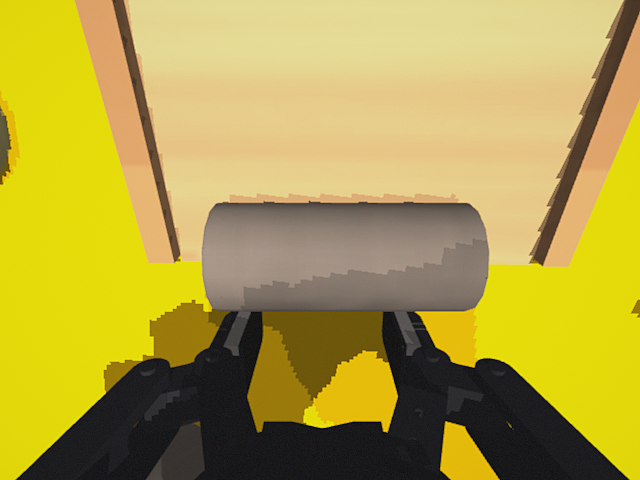

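It's square now: the core lies flat across both fingertips at (250,312) and (395,312), at the ramp foot. Now I'll push it up the ramp.

Request:
servo_tool(increments=[[[-0.3,0.02,0,-0.003,0,0,0],[-0.3,0.04,0,-0.007,0,0,0],[-0.3,0.065,0,-0.011,0,0,0],[-0.3,0.09,0,-0.016,0,0,0],[-0.3,0.115,0,-0.02,0,0,0],[-0.3,0.14,0,-0.025,0,0,0],[-0.3,0.165,0,-0.029,0,0,0],[-0.3,0.19,0,-0.034,0,0,0],[-0.3,0.215,0,-0.038,0,0,0],[-0.3,0.24,0,-0.042,0,0,0]]])

```text
t: 11.95
tcp_pos: [0.5512, 0.0029, 0.0186]
orientation: [3.142, -0.0, 0.138]
wrist_force: [-2.4, 0.1, 1.4]
gripper_width: 0.0555
grip_force: 1.3
```

```bash
python3 -c "
from h import *
look('w5',.03,[.58,-.01])"
```

```text
11.95 [0.55120791 0.00286898 0.0186357 ] tcp rest [0.01566113 0.01688836] 0.13779521945702 [-2.4338637   0.11542905  1.40157463]
side rest xy [0.04647604 0.0094151 ] len 0.13698546207407825 yaw 6.425538550045947
```

View pics/w5.png

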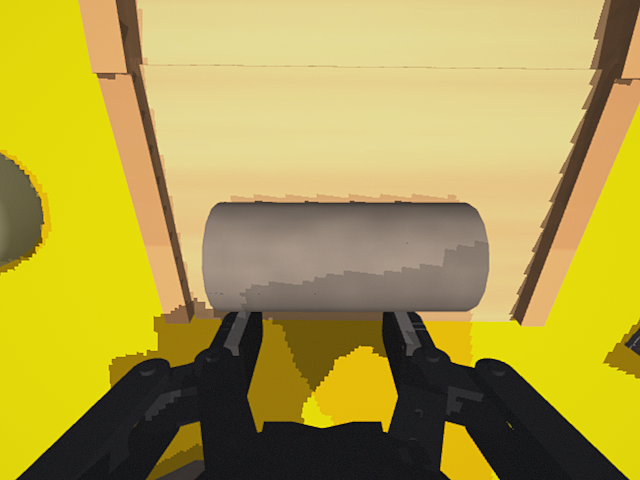

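The core is square and about 42 mm up the ramp, with both fingertips behind it; the crest line shows at row 67. I'll push on.

Request:
servo_tool(increments=[[[-0.3,0.02,0,-0.003,0,0,0],[-0.3,0.04,0,-0.007,0,0,0],[-0.3,0.065,0,-0.011,0,0,0],[-0.3,0.09,0,-0.016,0,0,0],[-0.3,0.115,0,-0.02,0,0,0],[-0.3,0.14,0,-0.025,0,0,0],[-0.3,0.165,0,-0.029,0,0,0],[-0.3,0.19,0,-0.034,0,0,0],[-0.3,0.215,0,-0.038,0,0,0],[-0.3,0.24,0,-0.042,0,0,0]]])

```text
t: 13.35
tcp_pos: [0.5869, 0.0078, 0.0249]
orientation: [3.142, -0.0, 0.138]
wrist_force: [-3.0, -0.1, 1.4]
gripper_width: 0.0558
grip_force: 1.3
```

Request:
servo_tool(increments=[[[-0.3,0.02,0,-0.003,0,0,0],[-0.3,0.04,0,-0.007,0,0,0],[-0.3,0.06,0,-0.011,0,0,0],[-0.3,0.08,0,-0.015,0,0,0],[-0.3,0.1,0,-0.018,0,0,0],[-0.3,0.12,0,-0.022,0,0,0],[-0.3,0.14,0,-0.025,0,0,0],[-0.3,0.16,0,-0.029,0,0,0],[-0.3,0.175,0,-0.032,0,0,0],[-0.3,0.185,0,-0.034,0,0,0]]])

```text
t: 14.6
tcp_pos: [0.6143, 0.0116, 0.03]
orientation: [3.142, -0.0, 0.138]
wrist_force: [-2.1, -0.5, 1.2]
gripper_width: 0.0559
grip_force: 1.3
```

```bash
python3 -c "
from h import *
look('w6',.041,[.645,-.005])"
```

```text
14.6 [0.61425798 0.01162624 0.03003086] tcp rest [0.07931642 0.01695269] 0.13780028979849002 [-2.12212062 -0.52867305  1.22865283]
side rest xy [0.11070909 0.01096659] len 0.1305819193647118 yaw 7.492908564802523
```

Request:
servo_tool(increments=[[[-0.3,0.015,0,-0.003,0,0,0],[-0.3,0.03,0,-0.006,0,0,0],[-0.3,0.045,0,-0.009,0,0,0],[-0.3,0.06,0,-0.011,0,0,0],[-0.3,0.075,0,-0.013,0,0,0],[-0.3,0.09,0,-0.015,0,0,0],[-0.3,0.105,0,-0.015,0,0,0],[-0.3,0.12,0,-0.015,0,0,0],[-0.3,0.135,0,-0.015,0,0,0],[-0.3,0.15,0,-0.015,0,0,0]]])

```text
t: 16.0
tcp_pos: [0.6365, 0.0147, 0.0322]
orientation: [3.142, 0.0, 0.138]
wrist_force: [-0.1, -0.3, -0.4]
gripper_width: 0.0551
grip_force: 0.0
```

```bash
python3 -c "
from h import *
look('w7',.039,[.674,.0])"
```

```text
16.0 [0.63652167 0.01470626 0.03223345] tcp rest [0.10179215 0.01696326] 0.13775559006959703 [-0.05661882 -0.31882142 -0.3544818 ]
side rest xy [0.13604515 0.01305672] len 0.12944309802853776 yaw 6.975095449468875
```

View pics/w7.png

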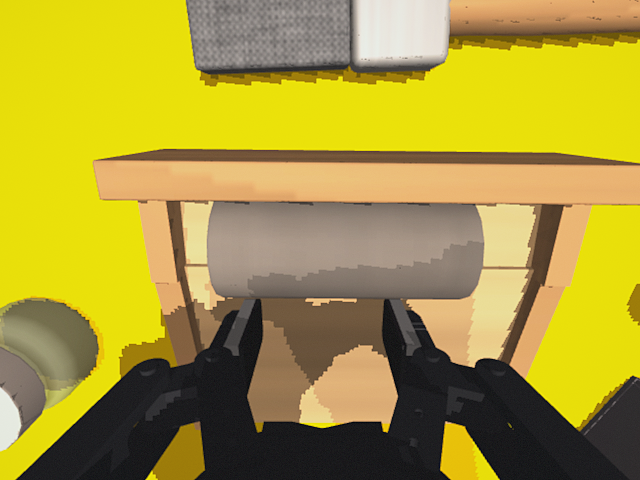

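The core is seated square under the stop board's edge (rows 203–298), and the finger force has dropped to zero. I'll nudge 7 mm to confirm, then retreat.

Request:
servo_tool(increments=[[[-0.3,0.01,0,0,0,0,0],[-0.3,0.02,0,0,0,0,0],[-0.3,0.03,0,0,0,0,0],[-0.3,0.04,0,0,0,0,0],[-0.3,0.05,0,0,0,0,0],[-0.3,0.05,0,0,0,0,0],[-0.3,0.05,0,0,0,0,0],[-0.3,0.05,0,0,0,0,0],[-0.3,0.05,0,0,0,0,0],[-0.3,0.05,0,0,0,0,0]]])

```text
t: 17.4
tcp_pos: [0.6395, 0.0146, 0.0313]
orientation: [3.141, 0.009, 0.136]
wrist_force: [-11.9, -1.4, 7.0]
gripper_width: 0.0554
grip_force: 5.9
```

```bash
python3 -c "
from h import *
look('w8',.039,[.674,.0])"
```

```text
17.4 [0.63947942 0.01455372 0.03130138] tcp rest [0.10470135 0.01640821] 0.13646074659940144 [-11.94363784  -1.43565352   6.98186132]
side rest xy [0.13918387 0.01323233] len 0.1271874669357947 yaw 10.652715069270903
```

Request:
servo_tool(increments=[[[-0.3,-0.03,0,0,0,0,0],[-0.3,-0.08,0,0,0,0,0],[-0.3,-0.13,0,-0.02,0,0,0],[-0.3,-0.18,0,-0.1,0,0,0],[-0.3,-0.23,0,-0.25,0,0,0],[-0.3,-0.28,0,-0.4,0,0,0],[-0.3,-0.33,0,-0.55,0,0,0],[-0.3,-0.38,0,-0.7,0,0,0],[-0.3,-0.4,0,-0.8,0,0,0],[-0.3,-0.4,0,-0.8,0,0,0]]])

```text
t: 18.8
tcp_pos: [0.5852, 0.0075, 0.1538]
orientation: [3.141, -0.003, 0.138]
wrist_force: [0.4, -0.1, -0.1]
gripper_width: 0.0556
grip_force: 0.0
```

```bash
python3 -c "
from h import *
look('w9',.039,[.674,.0])
im=cv2.imread('pics/w9.png')[:,:,::-1].copy()
O=np.array([.538,-.016]);a=.137;R=np.array([[np.cos(a),np.sin(a)],[-np.sin(a),np.cos(a)]])
for r,A in cores(im): print(np.round(r[0]),np.round(r[1]),r[2],R@(ray('wrist',r[0],.039)[:2]-O))
h0=cv2.imread('pics/side0.png').astype(int);h1=camera('side')[:,:,::-1].astype(int)
for n,(u,v) in dict(jar=(281,280),box=(333,161),stub=(291,158),brush=(224,210)).items(): print(n,np.abs(h1-h0)[v-15:v+15,u-15:u+15].mean())"
```

```text
18.8 [0.58520007 0.00750942 0.15383188] tcp rest [0.04996854 0.01684294] 0.13765499927734615 [ 0.39371639 -0.09165311 -0.10199662]
side rest xy [0.13804556 0.00870866] len 0.13821894872585103 yaw 7.960461704072588
[256. 388.] [39. 17.] 90.0 [-0.10063939  0.07959272]
[238. 325.] [19. 60.] 17.10272979736328 [-0.03304457  0.09015744]
[137. 204.] [74. 50.] 57.464935302734375 [0.07329666 0.15868828]
[335.  91.] [152.  14.] 0.6902772188186646 [0.15237447 0.00917006]
[319.   9.] [ 18. 146.] 90.0 [0.20062005 0.01998897]
jar 6.9037037037037035
box 4.215925925925926
stub 45.67444444444445
brush 6.555555555555555
```

```bash
python3 -c "
from h import *
for n in('top','side'):
  for im in(cv2.imread(f'pics/{n}0.png')[:,:,::-1].copy(),camera(n)):
    h=cv2.cvtColor(im,cv2.COLOR_RGB2HSV);m=((h[:,:,0]<9)&(h[:,:,1]>150)&(h[:,:,2]>60)).astype(np.uint8)
    k,_,st,c=cv2.connectedComponentsWithStats(m);print(n,[(st[i][4],c[i].round(1)) for i in range(1,k) if st[i][4]>60])
s=status.get_state();print(s['t'],s['wrist_force'])"
```

```text
top []
top []
side []
side []
19.1 [-0.23669414 -0.58110279 -0.32160805]
```

Request:
servo_tool(increments=[[[-0.3,-0.1,0,-0.1,0,0,0],[-0.3,-0.2,0,-0.2,0,0,0],[-0.3,-0.3,0,-0.3,0,0,0],[-0.3,-0.4,0,-0.4,0,0,0],[-0.3,-0.5,0,-0.5,0,0,0],[-0.3,-0.6,0,-0.5,0,0,0],[-0.3,-0.7,0,-0.5,0,0,0],[-0.3,-0.8,0,-0.5,0,0,0],[-0.3,-0.8,0,-0.5,0,0,0],[-0.3,-0.8,0,-0.5,0,0,0]]])

```text
t: 20.35
tcp_pos: [0.4659, -0.009, 0.2273]
orientation: [3.142, -0.0, 0.138]
wrist_force: [0.6, -0.2, -0.1]
gripper_width: 0.0556
grip_force: 0.0
```

```bash
python3 -c "
from h import *
look('w10',.039,[.674,.0])
for n,P in (('side',dict(jar=(281,280),box=(333,161),stub=(291,158),brush=(224,210))),('top',dict(jar=(244,215),box=(437,205),stub=(421,156),brush=(325,122)))):
  h0=cv2.imread(f'pics/{n}0.png').astype(np.uint8);h1=camera(n)[:,:,::-1].copy()
  for k,(u,v) in P.items():
    T=h0[v-12:v+12,u-12:u+12];S=h1[v-25:v+25,u-25:u+25];m=cv2.minMaxLoc(cv2.matchTemplate(S,T,cv2.TM_CCOEFF_NORMED));print(n,k,round(m[1],2),np.array(m[3])-13)"
```

```text
20.35 [ 0.46586652 -0.00898141  0.2272733 ] tcp rest [-0.07049906  0.01680423] 0.13778862807045011 [ 0.58100217 -0.21568654 -0.13732877]
side rest xy [0.13752508 0.00859886] len 0.13783973042492959 yaw 8.4791416232665
side jar 1.0 [0 0]
side box 0.97 [0 0]
side stub 1.0 [0 0]
side brush 1.0 [0 0]
top jar 1.0 [0 0]
top box 0.59 [ -3 -10]
top stub 0.31 [  5 -11]
top brush 0.53 [ 0 -1]
```

The side view shows all four bystanders unmoved; the low top-view matches are the arm blocking that camera. The core is home and square, so I'm handing in.

```bash
python3 -c "
from bench import robot
print(robot.job_done())"
```

```text
the job is handed in; nothing more can be done
None
```

I pushed the drill core up the ramp into the seat and handed the job in at about 20 s. It measured about 137.5 mm along the rest (home is 138 mm), under 1° from parallel to the stop board, with the hand clear and the bystanders unmoved; no verdict came back.

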